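Shut and lock the sliding glass lid of a pastry case

ROBOT

A 6-joint arm with a two-finger parallel gripper is mounted at the origin on the work surface. World frame = base frame: x ahead of the robot, y to its left, z up, the work surface at z = 0. Lengths are in m, angles in rad, forces in N, time in s.
With the tool pointing down it reaches from about 0.3 to 0.875 m from the base axis. Payload 6.4 kg.
Tool frame: the origin (TCP) lies midway between the tips of the shut fingers; the grasp point (between the pads) lies 19 mm behind it; z points along the fingers, y is the line along which they close (so a half turn about z gives the same grasp; the last joint's range is limited). The gripper opens to 85 mm and grips with 20 to 120 N. Pads are 22 mm wide; open, the fingers measure 114 mm over their backs; the gripper's body (76 mm by 85 mm) begins 54 mm behind the grasp point. The pads swing forward as they close: fully open they stand 13 mm farther back than shut.
Start: joints at [-1.516, 0.181, 1.607, -0, 1.354, -0.206], TCP at [0.148, -0.556, 0.231] pointing down, gripper open.
Joint ranges: [-2.99, 2.99], [-0.89, 2.07], [0.3, 2.58], [-1.14, 4.28], [0, 2.63], [-3.12, 3.12]. Speed limits (rad/s): [2.57, 2.57, 3.01, 3.14, 3.14, 3.14].

INTERFACE

Orientations are given as a unit quaternion [w, x, y, z].
In Python, from bench import status, camera, ctrl gives the robot as it stands. The module is installed in compiled form; this text tells all that it offers.
- The arm moves only by the shell command python3 -m handwheel 'ROWS'. ROWS is JSON, a list that holds one entry, the list of rows, each a list of 7 numbers: the opening, from -1 (shut) to 1 (fully open), then the shift along the tool's x, y, z in cm, then the turn, a rotation vector about the tool's x, y, z in degrees. A call has 1 to 10 rows; each row is the pose to reach, as a shift and turn from the pose commanded when the call began, along the tool's axes at that moment; what a row does not reach only later rows make up. A row lasts 1/8 s, in which the tool goes at most 62.5 mm and 10.7 degrees, less where a joint would pass 70% of its speed; a pose out of reach is approached as far as the arm can. A call with a gripper value outside its range is refused whole. The fingers move at their own pace and stop on an object; the grip force is fixed at half the most. Time passes only in rows, so rows that repeat a pose let the fingers close. It gives the time, the measured TCP pose, the force, the opening and the grip force at its end, in the units of the state.
- status.get_obs(): the state, without advancing time (a new reading comes with each control period).
- camera(name): name is "side" or "top" or "wrist"; returns a dict with "frame" (384x512x3 uint8, blue, green, red), "depth" (384x512 float32, m along the optical axis (not along the pixel's ray), 0 where there is no reading), "fx", "fy", "cx", "cy" (pixels), "dist" ([k1, k2, p1, p2, k3] as OpenCV has them; the pictures are not rectified), "extrinsics" (4x4, takes a point from camera to world coordinates); the wrist camera has in their place "hand_eye" (4x4, takes a point from camera to tool coordinates, whose origin is the TCP and whose axes are the flange's). Camera axes: x right, y down, z forward; pixel columns grow to the right and rows downward; lengths in m; the calibration is good to about 2 mm. A picture is of the moment at which its call begins: read the wrist's pose just before it.
- ctrl.hand_in(): hands the job in; it is judged then, once.
The state is a dict: "time_s": time; "q": joint angles; "dq": joint speeds; "joint_efforts": joint torques, N m; "eef_pos": TCP position; "eef_rot": TCP orientation; "wrist_force": force on the tool from outside, world axes, zero at the start; "torque": the same for the moment, N m; "opening": opening from 0.0 (shut) to 1.0 (fully open); "grasp_force": force on a finger pad.
Only numpy, scipy, OpenCV 4.12 (cv2) and the standard library are available. Lean on these libraries where they do the work, as an engineer would, in place of code of your own. Each camera call takes 0.05 s, during which the arm holds its last target. There are 200 camera calls.

TASK

Shut the pastry case: with the fingertips press the lock button on its sliding glass lid and keep it down while you push the lid all the way along to the end stop, then let the button come back up and leave the lid shut and locked. Do not pick anything up, and leave the jar, cup, tongs and bowl where they are.

Things in the scene. Friction and masses are not known exactly. Their poses are not given: they have to be found in the camera images.
- case: Fixed oak and glass pastry case on the counter, 340 mm deep (its x) by 460 mm long (its y); origin at the centre of its underside, z up. The lid slides on top along the case's y axis and shuts towards case -y, so the half of the roof at -y is open at first and the half at +y is fixed glass. Lips 172 mm above the counter run along both sides of the lid; a shelf at the back (case x from 80 to 170 mm, top 140 mm high) carries the jar and the cup.
- lid (a joint): How far the sliding lid has gone, in m: 0 fully open, 0.18 at the end stop (shut); it moves along case -y as it grows. The lid is a glass pane in an oak frame, 236 by 240 mm, about 0.9 kg. While the button is up, a pin on it stands between the blades of a comb along the case (10 mm apart) and the lid can only rattle by about 3 mm; with the button down it slides with about 2 N.
- lock (a joint): How far the lock button is pressed, in m: 0 up (lid locked), 0.008 fully down; pressed 4.5 mm or more it frees the lid. The button is sprung: it starts to move at 3 N, frees the lid at about 5 N and is fully down at 6 N, and comes up by itself when let go, so it must be held down during the whole slide. At the end stop it comes up fully only if the lid is within 4 mm of the stop.
- lock_top (a point): Centre of the top face of the lock button, a flat square-edged steel cap 46 mm (case x) by 42 mm (case y), on the broad oak stile of the lid; it rides with the lid. When up it stands 11 mm above the dark plate round it and 173.5 mm above the counter. A fingertip on it can drag the lid by friction or push against the upright bar beside it.
- push_bar (a point): Middle of the upper edge of the upright oak push bar's face that looks to the button; the bar is 140 mm long (case x), 16 mm thick, on the lid just on the case -y side of the button, its top 193 mm above the counter (about 20 mm above the button's top). This face stands 29 mm from the button's centre, square to the sliding direction: a fingertip on the button pushes against it towards case -y.
- lid_edge (a point): Middle of the lid's leading (case -y) edge.
- stop_face (a point): Middle of the face of the end stop bar at the case's -y end; the lid's leading edge meets it when shut.
- jar: Bystander: amber glass jar with steel lid, 52 mm wide, 85 mm tall, standing on the case's back shelf; origin under its centre.
- cup: Bystander: white cup, 60 mm wide, 60 mm tall, standing on the case's back shelf; origin under its centre.
- tongs: Bystander: steel pastry tongs, 230 mm long, 20 mm high, lying on the counter to the left of the case; origin under the middle.
- bowl: Bystander: white bowl, 110 mm wide, 50 mm tall, on the counter to the right of the case; origin under its centre.

How it is judged:
By the outcome, as a careful person would: the job done as asked, in the order asked, and still so for the second after the job is handed in, with the robot touching nothing.
It also fails if it takes over 48 s, if anything falls off the work surface, if the arm or the gripper's body presses on something with over 40 N, if the wrist force passes 120 N, or if a joint passes its speed limit or range.

## Working session

There is one attempt and no reset: what is moved stays moved. The work goes in short steps, Python scripts to look and compute and a shell command to move; the robot and the scene stay as the last step left them, time stands still between calls to the robot, and variables do not carry over. Pictures are saved under pics/ and viewed, at most 10 in all, crops included, and the job is handed in when it is done.

```bash
mkdir -p pics; cat > h.py <<'E'
import numpy as np, cv2
from bench import status, camera, ctrl
from scipy.spatial.transform import Rotation as R
def T_tool(o):
    w,x,y,z=o["eef_rot"]; T=np.eye(4); T[:3,:3]=R.from_quat([x,y,z,w]).as_matrix(); T[:3,3]=o["eef_pos"]; return T
def shot(name):
    o=status.get_obs(); c=camera(name)
    c["T"]=c["extrinsics"] if "extrinsics" in c else T_tool(o)@np.array(c["hand_eye"])
    return c
def ray(c,px):
    K=np.array([[c["fx"],0,c["cx"]],[0,c["fy"],c["cy"]],[0,0,1]])
    n=cv2.undistortPoints(np.array(px,float).reshape(-1,1,2),K,np.array(c["dist"])).reshape(-1,2)
    d=np.c_[n,np.ones(len(n))]; T=np.array(c["T"]); return T[:3,3],d@T[:3,:3].T,d
def onz(c,px,z):
    o,d,_=ray(c,px); return o+d*((z-o[2])/d[:,2])[:,None]
def dep(c,px):
    o,d,_=ray(c,px); p=np.array(px,int).reshape(-1,2); z=np.array([np.median(c["depth"][v-1:v+2,u-1:u+2]) for u,v in p]); return o+d*z[:,None]
def proj(c,P):
    T=np.linalg.inv(np.array(c["T"])); q=np.atleast_2d(P)@T[:3,:3].T+T[:3,3]
    K=np.array([[c["fx"],0,c["cx"]],[0,c["fy"],c["cy"]],[0,0,1]])
    return cv2.projectPoints(q,np.zeros(3),np.zeros(3),K,np.array(c["dist"]))[0].reshape(-1,2)
E
python3 - <<'E'
from h import *
import pickle
o=status.get_obs(); print({k:np.round(v,3) for k,v in o.items()})
for n in("top","side"):
    c=shot(n); pickle.dump(c,open(n+".pkl","wb")); cv2.imwrite(f"pics/{n}1.png",c["frame"]); print(np.round(c["T"],3),c["fx"])
E
```

```text
{'time_s': np.float64(0.0), 'q': array([-1.516,  0.182,  1.608, -0.   ,  1.354, -0.206]), 'dq': array([-0.001,  0.001, -0.   ,  0.001,  0.   ,  0.001]), 'joint_efforts': array([-3.0000e-03, -4.4488e+01, -3.5133e+01, -0.0000e+00,  9.0000e-03,
       -0.0000e+00]), 'eef_pos': array([ 0.148, -0.555,  0.23 ]), 'eef_rot': array([-0.001,  0.992,  0.13 ,  0.   ]), 'wrist_force': array([ 0.219, -0.6  ,  0.095]), 'torque': array([0.003, 0.016, 0.023]), 'grasp_force': np.float64(0.0), 'opening': np.float64(0.999)}
[[-0.006 -0.986  0.165  0.341]
 [-1.     0.01   0.023 -0.035]
 [-0.024 -0.164 -0.986  1.61 ]
 [ 0.     0.     0.     1.   ]] 420.44311387476085
[[-0.974 -0.176  0.144  0.406]
 [-0.227  0.738 -0.636  0.866]
 [ 0.006 -0.652 -0.758  1.19 ]
 [ 0.     0.     0.     1.   ]] 476.0222129743584
```

View pics/top1.png

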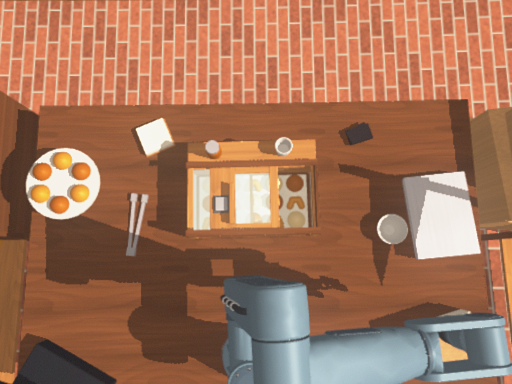

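View pics/side1.png

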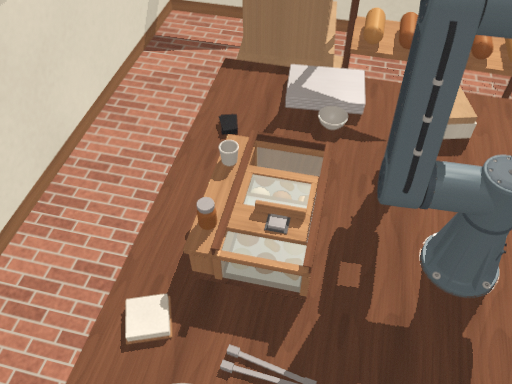

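The top view shows the case at about (187–317, 140–236), the button near (221,203), the jar at (212,149), the cup at (284,146), the tongs at (137,225) and the bowl at (392,229). In the side view the button is at about (277,223). Next I measure these points and look at an enlarged crop.

```bash
python3 - <<'E'
from h import *
import pickle
c=pickle.load(open("top.pkl","rb")); s=pickle.load(open("side.pkl","rb"))
print(np.round(onz(c,[[221,203]],.1735),3), np.round(onz(s,[[277,223]],.1735),3))
px=[[221,204],[187,236],[317,234],[187,142],[315,141],[187,167],[315,163],[229,200]]
print(np.round(dep(c,px),3))
a=cv2.resize(c["frame"][130:245,175:330],None,fx=5,fy=5,interpolation=cv2.INTER_CUBIC)
cv2.imwrite("pics/topc.png",a)
b=cv2.resize(s["frame"][125:295,185:335],None,fx=3.4,fy=3.4,interpolation=cv2.INTER_CUBIC)
cv2.imwrite("pics/sidec.png",b)
E
```

```text
[[0.533 0.103 0.174]] [[0.53  0.11  0.174]]
[[ 0.529  0.102  0.175]
 [ 0.43   0.248  0.001]
 [ 0.429 -0.235  0.085]
 [ 0.801  0.256 -0.001]
 [ 0.798 -0.25   0.002]
 [ 0.668  0.229  0.14 ]
 [ 0.671 -0.225  0.172]
 [ 0.544  0.076  0.164]]
```

View pics/topc.png

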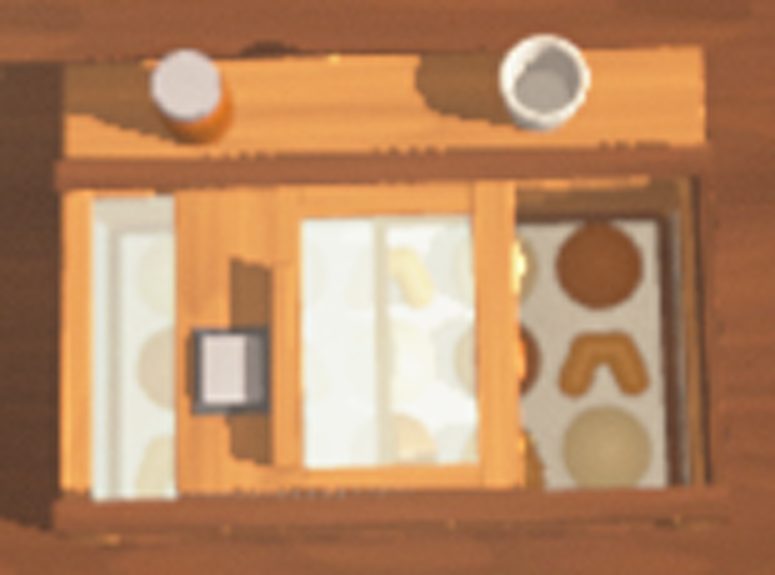

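View pics/sidec.png

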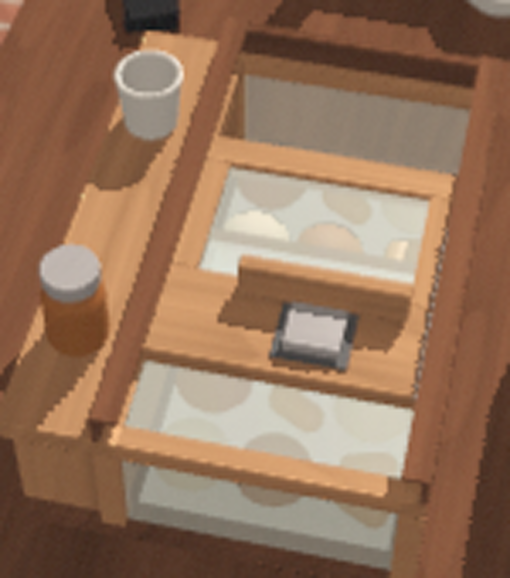

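The button is at about (0.53, 0.10) at height 0.174, which matches the given 0.1735. The case is nearly square to the world axes and the push bar is on the button's −y side. I go above it with the fingers shut.

```bash
python3 -m handwheel '[[[-1,5,-5,-4,0,0,2],[-1,10,-10,-8,0,0,5],[-1,20,-20,-10,0,0,10],[-1,54,-53.5,-10,0,0,15],[-1,54,-53.5,-10,0,0,15],[-1,54,-53.5,-10,0,0,15],[-1,54,-53.5,-10,0,0,15],[-1,54,-53.5,-10,0,0,15],[-1,54,-53.5,-10,0,0,15],[-1,54,-53.5,-10,0,0,15]]]'
```

```text
time_s: 1.35
eef_pos: [0.4551, -0.0295, 0.3249]
eef_rot: [0.0, 1.0, -0.0, 0.0]
wrist_force: [0.5, -1.4, 0.2]
opening: -0.001
grasp_force: 0.0
```

```bash
python3 -m handwheel '[[[-1,7.5,-13,0,0,0,0],[-1,7.5,-13,0,0,0,0],[-1,7.5,-13,0,0,0,0],[-1,7.5,-13,0,0,0,0],[-1,7.5,-13,0,0,0,0]]]'
python3 - <<'E'
from h import *
import pickle
c=shot("wrist"); pickle.dump(c,open("w.pkl","wb")); o=status.get_obs(); print(o["eef_pos"],o["eef_rot"],o["wrist_force"])
print(np.round(c["T"],3)); cv2.imwrite("pics/w1.png",c["frame"])
E
```

```text
time_s: 1.98
eef_pos: [0.5292, 0.0978, 0.3244]
eef_rot: [0.0, 1.0, -0.001, -0.001]
wrist_force: [-0.9, -0.3, 0.5]
opening: -0.002
grasp_force: 0.0
[0.52921424 0.09741709 0.32462124] [ 1.79696322e-04  9.99999445e-01 -9.92696388e-04 -3.02290306e-04] [-0.31289715  0.35979342 -0.36420744]
[[-0.001 -0.956 -0.293  0.603]
 [-1.     0.001  0.001  0.098]
 [-0.001  0.293 -0.956  0.466]
 [ 0.     0.     0.     1.   ]]
```

View pics/w1.png

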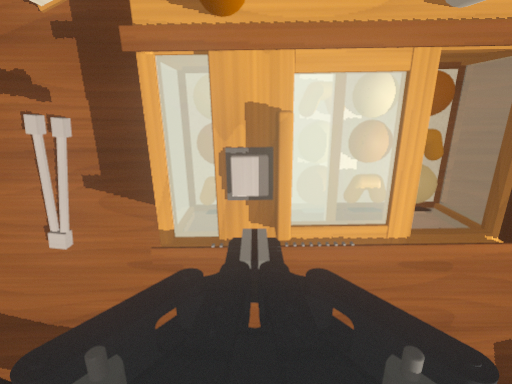

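The close view shows the dark plate at (223–273, 147–201), with the cap centred near (249,175). The bar's button-side face is at about column 278, rows 110–240, and the lips run level, so the yaw is near zero. Casting these points onto their planes:

```bash
python3 - <<'E'
from h import *
import pickle
c=pickle.load(open("w.pkl","rb"))
print("cap corners",np.round(onz(c,[[231,154],[267,154],[231,197],[267,197],[249,175.5]],.1735),4))
print("plate",np.round(onz(c,[[223,147],[273,147],[223,201],[273,201]],.1625),4))
print("bar",np.round(onz(c,[[279,112],[278,238],[293,112]],.193),4))
print("lip back",np.round(onz(c,[[130,48],[500,45]],.172),4))
print("depth",np.round(dep(c,[[244,175],[286,180],[300,35]]),4))
# row profile over cap, column profile
g=c["frame"].max(2); print(g[176,215:300]); print(g[140:210,245])
E
```

```text
cap corners [[0.5566 0.1228 0.1735]
 [0.5566 0.0839 0.1735]
 [0.5077 0.1241 0.1735]
 [0.5077 0.0832 0.1735]
 [0.5328 0.1035 0.1735]]
plate [[0.5627 0.1324 0.1625]
 [0.5627 0.0768 0.1625]
 [0.4992 0.1346 0.1625]
 [0.4991 0.0755 0.1625]]
bar [[0.6004 0.0737 0.193 ]
 [0.4662 0.0714 0.193 ]
 [0.6003 0.0602 0.193 ]]
lip back [[ 0.6601  0.2186  0.172 ]
 [ 0.6621 -0.1408  0.172 ]]
depth [[0.5331 0.109  0.1726]
 [0.5324 0.0646 0.1923]
 [0.6713 0.0534 0.1713]]
[187 208 217 218 208 195 177 151 153 149 147 130 100  99 102 111 155 192
 202 200 201 202 203 202 201 203 204 202 203 204 205 205 204 203 204 203
 202 205 206 206 203 203 203 183 140 143 141 141 142 143 142 142 140 123
 101 102 102 106 132 145 141 136 142 166 199 211 213 215 216 215 216 219
 220 224 227 232 233 228 230 230 231 231 231 228 224]
[201 201 201 201 200 201 201 166 130 132 133 124 121 109 104 121 156 186
 200 204 203 205 204 204 204 205 206 204 204 205 205 205 205 206 204 205
 205 205 206 204 206 205 206 206 206 206 207 206 206 206 207 206 207 206
 206 213 180 133 131 141 183 199 199 198 199 214 221 221 221 222]
```

The cap centre is (0.532, 0.1035) and the bar face is at y≈0.073, 29–30 mm away as given. I go down beside the bar at y≈0.092, to just above the cap.

```bash
python3 -m handwheel '[[[-1,0.3,-0.55,4,0,0,0],[-1,0.3,0.5,8,0,0,0],[-1,0.3,0.5,12,0,0,0],[-1,0.3,0.5,14,0,0,0],[-1,0.3,0.5,14.3,0,0,0],[-1,0.3,0.5,14.5,0,0,0],[-1,0.3,0.5,14.5,0,0,0]]]'
```

```text
time_s: 2.9
eef_pos: [0.5334, 0.0931, 0.1811]
eef_rot: [0.0, 1.0, -0.001, 0.001]
wrist_force: [0.8, 0.4, 0.3]
opening: -0.003
grasp_force: 0.0
```

```bash
python3 -m handwheel '[[[-1,0,0,0.3,0,0,0],[-1,0,0,0.6,0,0,0],[-1,0,0,0.9,0,0,0],[-1,0,0,1.1,0,0,0],[-1,0,0,1.2,0,0,0],[-1,0,0,1.2,0,0,0],[-1,0,0,1.2,0,0,0]]]'
```

```text
time_s: 3.78
eef_pos: [0.5329, 0.0934, 0.1681]
eef_rot: [-0.0, 1.0, -0.0, 0.0]
wrist_force: [-0.2, 0.9, 4.7]
opening: -0.003
grasp_force: 2.2
```

```bash
python3 -m handwheel '[[[-1,0,0,0.2,0,0,0],[-1,0,0,0.4,0,0,0],[-1,0,0,0.5,0,0,0],[-1,0,0,0.5,0,0,0]]]'
```

```text
time_s: 4.28
eef_pos: [0.533, 0.0934, 0.1653]
eef_rot: [0.0, 1.0, -0.0, 0.0]
wrist_force: [-8.8, -0.2, 21.3]
opening: 0.0
grasp_force: 10.7
```

Bottomed out at z≈0.165. I ease off slightly and start sliding.

```bash
python3 -m handwheel '[[[-1,0,0,-0.1,0,0,0],[-1,0,0,-0.1,0,0,0],[-1,0,0.3,-0.1,0,0,0],[-1,0,0.6,-0.1,0,0,0],[-1,0,1,-0.1,0,0,0],[-1,0,1.5,-0.1,0,0,0],[-1,0,2,-0.1,0,0,0],[-1,0,2,-0.1,0,0,0]]]'
```

```text
time_s: 5.28
eef_pos: [0.5332, 0.0729, 0.1654]
eef_rot: [0.0, 1.0, -0.001, 0.001]
wrist_force: [-4.0, -0.5, 13.5]
opening: 0.002
grasp_force: 7.2
```

```bash
python3 -m handwheel '[[[-1,0,1,0,0,0,0],[-1,0,2.5,0,0,0,0],[-1,0,4,0,0,0,0],[-1,0,5.5,0,0,0,0],[-1,0,7,0,0,0,0],[-1,0,8.5,0,0,0,0],[-1,0,10,0,0,0,0],[-1,0,11.5,0,0,0,0],[-1,0,12.5,0,0,0,0],[-1,0,12.5,0,0,0,0]]]'
python3 - <<'E'
from h import *
for n in("top",):
    c=shot(n); a=cv2.resize(c["frame"][130:245,175:330],None,fx=5,fy=5,interpolation=cv2.INTER_CUBIC); cv2.imwrite("pics/top2.png",a)
E
```

```text
time_s: 6.52
eef_pos: [0.5342, -0.0432, 0.1655]
eef_rot: [-0.008, 1.0, -0.0, 0.002]
wrist_force: [3.1, 34.7, 16.8]
opening: 0.001
grasp_force: 21.2
```

View pics/top2.png

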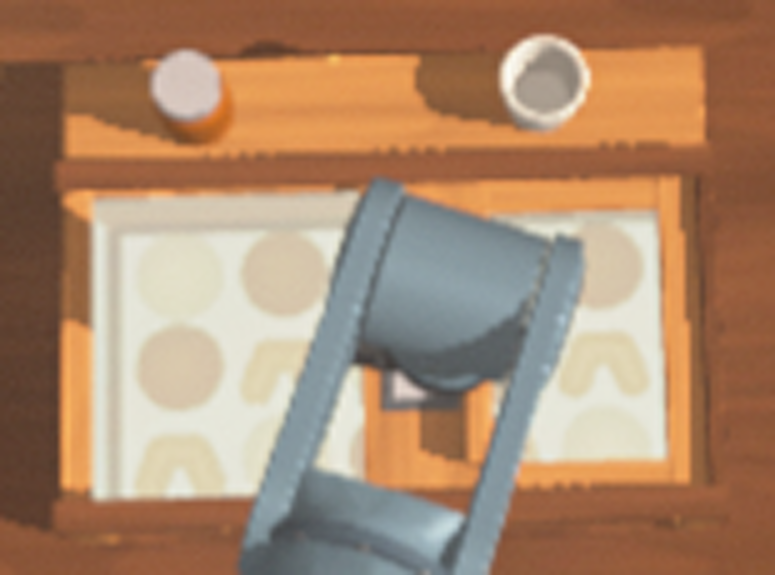

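The lid has gone about 137 mm and its leading edge, at column ~690 in the crop, looks to be at the case's −y end. The 35 N backs that up. I ease the push off while holding the button and check the gap at the stop from the side camera.

```bash
python3 -m handwheel '[[[-1,0,-0.4,0,0,0,0],[-1,0,-0.6,0,0,0,0],[-1,0,-0.6,0,0,0,0]]]'
python3 - <<'E'
from h import *
import pickle
c=shot("side"); pickle.dump(c,open("side2.pkl","wb"))
t=pickle.load(open("top.pkl","rb"))
i=[np.round(x,4) for x in dep(t,[[175+517/5-3,200],[310,200],[313,200],[315,200],[316,200],[317,200]])]; print(*i,sep="\n")
w=pickle.load(open("w.pkl","rb"))
print("lid trailing/leading at start",np.round(onz(w,[[214,130],[437,130],[139,130],[160,130]],.165),4))
a=c["frame"][125:295,185:335]
cv2.imwrite("pics/side2.png",cv2.resize(a,None,fx=3.4,fy=3.4,interpolation=cv2.INTER_CUBIC))
E
```

```text
time_s: 6.95
eef_pos: [0.5342, -0.0431, 0.1654]
eef_rot: [-0.002, 1.0, 0.0, 0.002]
wrist_force: [1.8, 12.3, 12.0]
opening: -0.002
grasp_force: 10.3
[ 0.5434 -0.0855  0.1587]
[ 0.5613 -0.2213  0.0223]
[ 0.5449 -0.2181  0.1396]
[ 0.5425 -0.2228  0.1568]
[ 0.5413 -0.2252  0.1654]
[ 0.5409 -0.2283  0.1678]
lid trailing/leading at start [[ 0.5814  0.1413  0.165 ]
 [ 0.5811 -0.1003  0.165 ]
 [ 0.5815  0.2226  0.165 ]
 [ 0.5815  0.1998  0.165 ]]
```

View pics/side2.png

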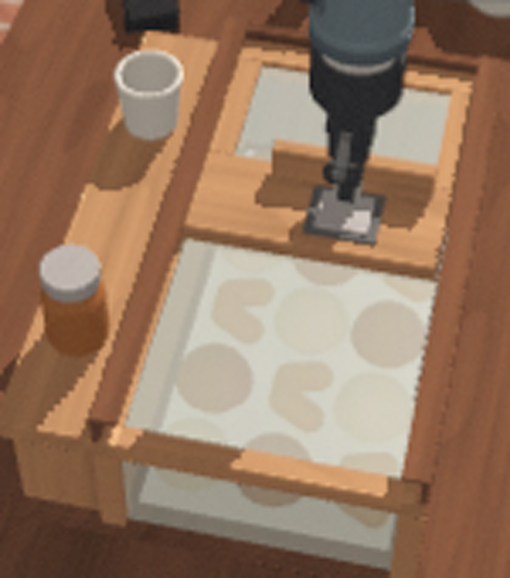

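The side view shows the lid's leading frame against the dark stop bar along the top (crop row ~50–75), with the fingertips on the button at (345,205). I zoom in on that seam before letting go.

```bash
python3 - <<'E'
from h import *
import pickle
a=pickle.load(open("side.pkl","rb")); c=pickle.load(open("side2.pkl","rb")); t=shot("top")
f=lambda im,k:cv2.resize(im,None,fx=k,fy=k,interpolation=cv2.INTER_CUBIC)
A=f(a["frame"][130:170,250:335],6);C=f(c["frame"][130:170,250:335],6)
cv2.imwrite("pics/seam.png",np.vstack([A,C]))
for v in (188,200,215,222):
  print(v,[tuple(np.round(p[1:],3)) for p in dep(t,[[u,v] for u in range(306,319)])])
E
```

```text
188 [(np.float64(-0.193), np.float64(0.152)), (np.float64(-0.197), np.float64(0.154)), (np.float64(-0.2), np.float64(0.159)), (np.float64(-0.203), np.float64(0.158)), (np.float64(-0.207), np.float64(0.158)), (np.float64(-0.21), np.float64(0.158)), (np.float64(-0.214), np.float64(0.159)), (np.float64(-0.217), np.float64(0.158)), (np.float64(-0.22), np.float64(0.16)), (np.float64(-0.223), np.float64(0.166)), (np.float64(-0.226), np.float64(0.171)), (np.float64(-0.229), np.float64(0.17)), (np.float64(-0.233), np.float64(0.17))]
200 [(np.float64(-0.192), np.float64(0.15)), (np.float64(-0.195), np.float64(0.154)), (np.float64(-0.199), np.float64(0.156)), (np.float64(-0.202), np.float64(0.16)), (np.float64(-0.205), np.float64(0.16)), (np.float64(-0.209), np.float64(0.16)), (np.float64(-0.212), np.float64(0.157)), (np.float64(-0.216), np.float64(0.156)), (np.float64(-0.219), np.float64(0.157)), (np.float64(-0.223), np.float64(0.158)), (np.float64(-0.225), np.float64(0.166)), (np.float64(-0.228), np.float64(0.17)), (np.float64(-0.231), np.float64(0.17))]
215 [(np.float64(-0.191), np.float64(
[... 329 characters left out ...]
.158)), (np.float64(-0.221), np.float64(0.159)), (np.float64(-0.224), np.float64(0.163)), (np.float64(-0.226), np.float64(0.169)), (np.float64(-0.23), np.float64(0.17))]
222 [(np.float64(-0.19), np.float64(0.158)), (np.float64(-0.193), np.float64(0.157)), (np.float64(-0.196), np.float64(0.158)), (np.float64(-0.2), np.float64(0.16)), (np.float64(-0.203), np.float64(0.161)), (np.float64(-0.206), np.float64(0.16)), (np.float64(-0.21), np.float64(0.159)), (np.float64(-0.213), np.float64(0.158)), (np.float64(-0.217), np.float64(0.158)), (np.float64(-0.22), np.float64(0.158)), (np.float64(-0.224), np.float64(0.158)), (np.float64(-0.226), np.float64(0.165)), (np.float64(-0.229), np.float64(0.168))]
```

View pics/seam.png

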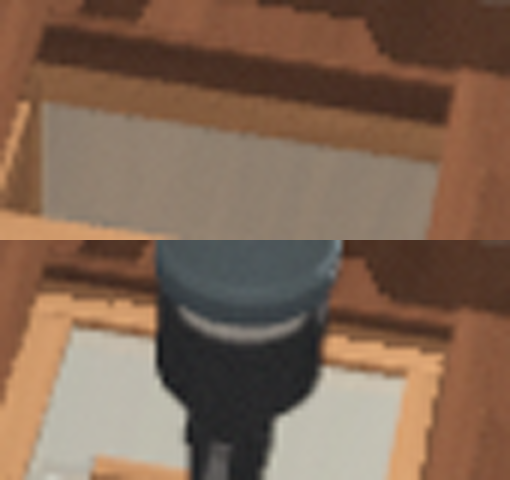

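The depth shows the lid frame (z 0.158) running right up to the stop bar (z 0.170) at y≈−0.224 with no gap, so it is shut. I lift straight up, still leaning lightly towards the stop.

```bash
python3 -m handwheel '[[[-1,0,0,-0.3,0,0,0],[-1,0,0,-0.8,0,0,0],[-1,0,-0.1,-1.4,0,0,0],[-1,0,-0.4,-2.5,0,0,0],[-1,0,-0.4,-5,0,0,0],[-1,0,-0.4,-10,0,0,0],[-1,0,-0.4,-14,0,0,0],[-1,0,-0.4,-16,0,0,0],[-1,0,-0.4,-16,0,0,0]]]'
python3 - <<'E'
from h import *
c=shot("wrist"); cv2.imwrite("pics/w2.png",c["frame"])
m=(c["frame"].max(2)>190)&(np.ptp(c["frame"].astype(int),axis=2)<30)
n,l,s,ce=cv2.connectedComponentsWithStats(m[140:215,215:290].astype(np.uint8)); i=1+np.argmax(s[1:,4]); print(s[i],ce[i])
u,v=(ce[i]+[215,140]).astype(int); print(np.round(dep(c,[[u,v],[u-5,v],[u,v-8],[u,v+8]]),4))
t=shot("top"); print([tuple(np.round(p[1:],3)) for p in dep(t,[[u,205] for u in range(310,319)])])
E
```

```text
time_s: 8.18
eef_pos: [0.5333, -0.0422, 0.3259]
eef_rot: [0.001, 1.0, -0.001, 0.002]
wrist_force: [-0.1, 0.2, -0.5]
opening: -0.0
grasp_force: 0.0
[ 15  21  21  37 519] [25.88824663 41.28709056]
[[ 0.5309 -0.0265  0.173 ]
 [ 0.531  -0.0209  0.1734]
 [ 0.5399 -0.0266  0.1722]
 [ 0.5216 -0.0263  0.1731]]
[(np.float64(-0.205), np.float64(0.161)), (np.float64(-0.208), np.float64(0.161)), (np.float64(-0.212), np.float64(0.16)), (np.float64(-0.215), np.float64(0.159)), (np.float64(-0.219), np.float64(0.157)), (np.float64(-0.222), np.float64(0.159)), (np.float64(-0.224), np.float64(0.166)), (np.float64(-0.228), np.float64(0.168)), (np.float64(-0.231), np.float64(0.168))]
```

View pics/w2.png

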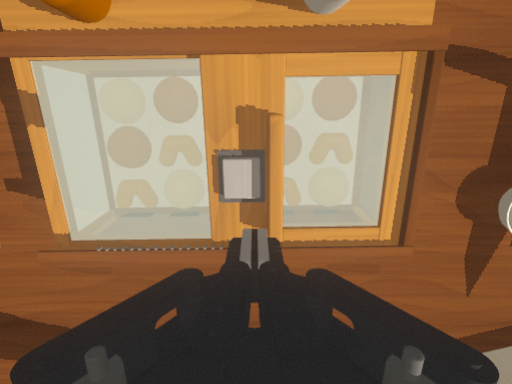

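The lid now meets the stop bar at column ~416. The button, centred near (242,178), is back at z≈0.173, the same height as when it was up. The robot is clear at zero force, and the bystanders have not been touched.

```bash
python3 -c "
from bench import ctrl; print(ctrl.hand_in())"
```

```text
the job is handed in; nothing more can be done
None
```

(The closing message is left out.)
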